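# Clamp the flat scraper in the pounding block's slot

## Robot

A 6-joint arm with a two-finger parallel gripper is mounted at the origin on the work surface. World frame = base frame: x ahead of the robot, y to its left, z up, the work surface at z = 0. Lengths are in m, angles in rad, forces in N, time in s.
With the tool pointing down it reaches from about 0.225 to 0.875 m from the base axis. Payload 3.4 kg.
Tool frame: the origin (TCP) lies midway between the tips of the shut fingers; the grasp point (between the pads) lies 19 mm behind it (manip.pinch_z is the distance from the TCP to the grasp point, in m); z points along the fingers, y is the line along which they close (so a half turn about z gives the same grasp; the last joint's range is limited). The gripper opens to 85 mm and grips with 20 to 120 N. Pads are 22 mm wide; open, the fingers measure 114 mm over their backs; the gripper's body (76 mm by 85 mm) begins 54 mm behind the grasp point. The pads swing forward as they close: fully open they stand 13 mm farther back than shut.
Start: joints at [1.16, 0.276, 1.505, -0, 1.361, -0.121], TCP at [0.164, 0.551, 0.207] pointing down, gripper open.
Joint ranges: [-2.89, 2.89], [-0.75, 2.08], [0.22, 2.7], [-1.18, 4.32], [0.11, 2.71], [-2.7, 2.7]. Speed limits (rad/s): [2.57, 2.57, 3.14, 3.14, 3.14, 3.14].

## Interface

Orientations are given as a unit quaternion [w, x, y, z].
In Python, from rig import manip gives the robot as it stands.
- The arm moves only by the tool carry_out, never from a script. Its arguments are lists of equal length, an entry for each row: "delta_pos": the shift along the tool's x, y, z scaled (see below), a list of three; "turn": the turn, a rotation vector about the tool's x, y, z scaled (see below), a list of three; "claw": the closure, from -1 (fully open) to 1 (shut). A call has 1 to 12 rows; each row is the pose to reach, as a shift and turn from the pose commanded when the call began, along the tool's axes at that moment; what a row does not reach only later rows make up. The controller multiplies each number of a shift by 400 mm and each number of a turn by 30 degrees. A row lasts 1/10 s, in which the tool goes at most 50 mm and 8.59 degrees, less where a joint would pass 70% of its speed; a pose out of reach is approached as far as the arm can. A call with a number of a shift or a turn outside -1 to 1 is refused whole. A call with a gripper value outside its range is refused whole. The fingers move at their own pace and stop on an object; "force" is the grip in N (left out, the last holds). Time passes only in rows, so rows that repeat a pose let the fingers close. It gives the time, the measured TCP pose, the force, the opening and the grip force at its end, in the units of the state.
- manip.get_state(): the state, without advancing time (a new reading comes with each control period).
- manip.get_image(name): name is "scene" or "top" or "wrist"; returns a dict with "image" (480x640x3 uint8, red, green, blue), "z_map" (480x640 float32, m along the optical axis (not along the pixel's ray), 0 where there is no reading), "fx", "fy", "cx", "cy" (pixels), "k1" (the pictures are not rectified: a ray, as slopes to the right and down, at radius r is drawn at 1 + k1 r^2 times it, then the intrinsics apply), "world_to_cam" (4x4, takes a point from world to camera coordinates). Camera axes: x right, y down, z forward; pixel columns grow to the right and rows downward; lengths in m; the calibration is good to about 2 mm. A picture is of the moment at which its call begins.
- manip.sign_off(): hands the job in; it is judged then, once.
Trained networks look in the newest picture that a camera, given by its name, has taken for a name from the list of things; names that differ only in an ending like _2 or _b are one class to them, and where a whole thing is asked for, a point or a joint stands for the part that bears it (a point fixed in the world has none). Each returns a list of dicts, best first, with "score" (0 to 1); they miss things now and then, are a little off and sometimes report something else, mostly with a low value. They report only what shows in the picture. A call takes as long as a camera call. They do not tell look-alikes from the thing itself.
- manip.spot_in(camera, query): "point" ([x, y, z] in m, in world coordinates, good to about 4 mm: the middle of the surface that is visible of it).
- manip.place_of(camera, query): "point" ([x, y, z] in m, in world coordinates, good to about 4 mm: a listed point, or the origin of a listed thing).
The state is a dict: "clock": time; "qpos": joint angles; "qd": joint speeds; "effort": joint torques, N m; "position": TCP position; "ee_rot": TCP orientation; "contact_force": force on the tool from outside, world axes, zero at the start; "moment": the same for the moment, N m; "width": finger opening in m; "gripper_force": force on a finger pad.
Only numpy, scipy, OpenCV 4.12 (cv2) and the standard library are available. Lean on these libraries where they do the work, as an engineer would, in place of code of your own. Each camera call takes 0.05 s, during which the arm holds its last target. There are 200 camera calls.

## Task

Take the flat wooden scraper from its rest, slide it edgewise down into the slot on the hardwood block, in the middle and standing right down on the slot floor, and let go of it. Then pump the bar clamp's trigger, squeezing it toward the fixed handle and letting it spring back, until the jaw's sprung pad meets the scraper and presses it against the slot's back wall; move the jaw by the trigger only and never push the pad all the way in. Finish holding: keep the trigger squeezed so that the pad stays pressed in about half of its spring travel, and leave the other things where they are.

Things in the scene. Friction and masses are not known exactly. Their poses are not given: they have to be found in the camera images.
- block: Flat hardwood pounding block, 180 (x) x 360 (y) x 40 mm high, fixed, in either of two places, turned up to 0.25 rad. Origin under its centre, z up. Its frame serves all lengths (mm) below. A dark slotted holder stands at y = -60, a grey bar clamp head (x +-22, y 40 to 116, top z 85) at the +y end, the clamp's jaw at the -y end.
- slot (a point): Middle of the slot floor, 66 mm above the table. Holder and slot 120 long along the block's x, ends open; slot 16 wide (block y -68 to -52), sloped lead-in edges. Back wall on the +y side, top 38 to 47 above the slot floor; on the -y side only two lugs at x = +-37 to +-59, top 26 to 35 above the floor; the jaw's pad passes between them at x = 0.
- handle (a point): Foot of the clamp's fixed black upright handle, on the head's top (z 85): block y = 92, handle 30 (x) x 14 (y: 85 to 99), 55 high. The trigger stands parallel to it on the slot side; both can be taken from above, fingers closing along y: 52 over both outer faces at rest, 38 fully squeezed.
- trigger: Black upright plate 30 (x) x 10 (y), 55 high, origin at its foot's middle (z 85, y 52 at rest). Slides 14 mm toward the handle (+y) to a stop; spring 2 N at rest, 4 N squeezed. Each squeeze: after 0 to 5 mm idle (ratchet teeth) the jaw moves with it 1:1. Let go, it slides back and the jaw stays, held by 2.5 N friction only: a pressed pad then eases off to about 2 mm. Whole squeeze under 18 N.
- jaw: Sliding jaw: grey upright post 26 (x) x 14 (y), top 108 above the table, on the -y end of a steel bar that runs under the slot into the head. Origin on the post's axis at z 40; free pad's face 24 from it toward +y, pad centre at z 88. Starts 28 to 46 mm short of where the pad meets a scraper that stands against the back wall (its near face then at y = -64); pumping moves it to +y.
- pad (a joint): Press of the jaw's round black rubber pad (24 mm across) on its sprung steel pin: 0 m = free, standing out; 0.010 m = pushed all the way in (crushing). Spring 1.2 N per mm. About half means 0.003 to 0.008.
- scraper: Flat wooden scraper, 110 mm long (x): a blade 12 thick (y) and 62 high, with a darker grip 22 thick and 26 high along its top edge (62 to 88 mm up), same both ways round, 150 g. Origin under the middle of the blade's lower edge; own z up. At the start it stands on edge in the rest.
- rest: Pale wooden rest 130 (x) x 56 (y) mm, fixed, with a groove along x 15 mm wide and 22 mm deep (groove floor 12 mm, wall tops 34 mm above the table); origin under its centre. The scraper stands in the groove.
- pestle: Bystander: short wooden pestle end, 46 mm across, 95 high, standing on the block's corner behind the clamp head; origin under its centre.
- jug: Bystander: yellow plastic jug with a white twist cap, 116 mm across, 190 high; origin under its centre.
- bowl: Bystander: orange bowl 150 mm across, 60 high; origin under its centre.
- spoon: Bystander: aluminium cooking spoon 240 mm long lying on the table; origin on its underside.
- mug: Bystander: aluminium mug 76 mm across, 75 high; origin under its centre.
- mango: Bystander: mango 72 mm across, 78 high; origin under its centre.
Things that resemble listed ones, but are neither listed nor needed, are in the scene too. Of the things that look like the scraper, the smallest one is meant.

How it is judged:
On the way, in this order (a step that is already met when the one before it is completed fails the run):
1. the scraper stands in the middle of the slot, down on its floor, let go, the pad not yet pressed (z of scraper in the frame of block between 0.062 and 0.07 m and x of scraper in the frame of block between -0.02 and 0.02 m and y of scraper in the frame of block between -0.068 and -0.052 m and angle between the x axis of scraper and the x axis of block, either way round below 0.12 rad and contact force between each of the fingers, the arm and scraper below 0.3 N and value of joint pad below 0.0015 m), for 0.2 s.
2. the pad, driven by the held trigger, has met the scraper (contact force between jaw and scraper above 1.5 N and contact force between the fingers and trigger above 1 N), for 0.1 s.
At the end, for the whole second after the job is handed in: Scraper upright on the slot floor (height 4 mm, middle 20 mm, 7 degrees), untouched by the robot; pad pressed in 2.8 to 8.2 mm, over 2.5 N on the scraper, which bears on the holder; fingers still squeeze the trigger (over 2 mm, over 1.5 N) (z of scraper in the frame of block between 0.062 and 0.07 m and x of scraper in the frame of block between -0.02 and 0.02 m and y of scraper in the frame of block between -0.068 and -0.052 m and angle between the x axis of scraper and the x axis of block, either way round below 0.12 rad and contact force between each of the fingers, the arm and scraper below 0.3 N and angle between scraper's own z axis and vertical below 0.12 rad and value of joint pad between 0.0028 and 0.0082 m and contact force between jaw and scraper above 2.5 N and contact force between scraper and block above 2 N and contact force between the fingers and trigger above 1.5 N and y of trigger in the frame of block above 0.054 m); the arm keeps its last pose, push and grip.
It fails at once if the pad is pushed all the way in (crushing) (value of joint pad above 0.0092 m).
It fails at once if the jaw is pushed by the robot directly (contact force between any of the fingers, the arm and jaw above 2 N).
It fails at once if a bystander is moved more than 30 mm (distance of any of pestle, jug, bowl, spoon, mug, mango from where it was at the start of the episode above 0.03 m).
It also fails if it takes over 67 s, if anything falls off the work surface, if the arm or the gripper's body presses on something with over 40 N, if the wrist force passes 120 N, or if a joint passes its speed limit or range.

## Working session

There is one attempt and no reset: what is moved stays moved. The work goes in short steps, Python scripts to look and compute and a tool call to move; the robot and the scene stay as the last step left them, time stands still between calls to the robot, and variables do not carry over. Pictures are saved under pics/ and viewed, at most 10 in all, crops included, and the job is handed in when it is done.

Besides the shell and the picture viewer there is one more tool, called by a JSON object that holds its "op" and its "data", one argument or row to a line. carry_out: Moves the arm, as the interface text tells. Shifts and turns lie within -1 to 1; 1 stands for 400 mm of shift or 30 degrees of turn. Its arguments: {"type":"object","properties":{"delta_pos":{"type":"array","items":{"type":"array","items":{"type":"number","minimum":-1,"maximum":1}}},"turn":{"type":"array","items":{"type":"array","items":{"type":"number","minimum":-1,"maximum":1}}},"claw":{"type":"array","items":{"type":"number"}},"force":{"type":"number"}},"required":["delta_pos","turn","claw"]}

```bash
ls; mkdir -p pics; cat > h.py <<'E'
import numpy as np, cv2
from rig import manip
from scipy.spatial.transform import Rotation as R
def cloud(d):
    z=d["z_map"];h,w=z.shape
    u,v=np.meshgrid(np.arange(w),np.arange(h))
    K=np.array([[d["fx"],0,d["cx"]],[0,d["fy"],d["cy"]],[0,0,1.]])
    p=np.stack([u,v],-1).reshape(-1,1,2).astype(float)
    n=cv2.undistortPoints(p,K,np.array([d["k1"],0,0,0,0.])).reshape(h,w,2)
    c=np.stack([n[...,0]*z,n[...,1]*z,z,np.ones_like(z)],-1)
    P=(c@np.linalg.inv(d["world_to_cam"]).T)[...,:3]
    P[z<=0]=np.nan
    return P
def save(d,n): cv2.imwrite("pics/"+n,d["image"][...,::-1])
E
python3 - <<'E'
from h import *
np.set_printoptions(precision=4,suppress=True)
s=manip.get_state();print(s["clock"],s["position"],s["ee_rot"],s["width"],manip.pinch_z)
for c in("top","scene"):
    d=manip.get_image(c);save(d,c+"0.png");np.save(c+"0.npy",cloud(d))
    for q in("block","slot","handle","trigger","jaw","scraper","rest","pestle","jug","bowl","spoon","mug","mango"):
        print(c,q,[(np.round(x["point"],3).tolist(),round(x["score"],2)) for x in manip.place_of(c,q)][:4])
E
```

```text
pics
0.0 [0.1641 0.5505 0.2063] [-0.0003  0.1444  0.9895 -0.0009] 0.08550322353590162 0.0187
top block [([0.542, 0.231, -0.004], 0.76)]
top slot [([0.552, 0.176, 0.07], 0.76)]
top handle [([0.525, 0.326, 0.083], 0.8)]
top trigger [([0.552, 0.177, 0.066], 0.62), ([0.54, 0.288, 0.084], 0.44)]
top jaw [([0.563, 0.103, 0.034], 0.74)]
top scraper [([0.57, -0.266, 0.001], 0.9), ([0.565, -0.108, 0.011], 0.8)]
top rest [([0.564, -0.107, -0.0], 0.81)]
top pestle [([0.579, 0.388, 0.04], 0.61), ([0.529, 0.323, 0.085], 0.44)]
top jug [([0.778, -0.143, -0.0], 0.98)]
top bowl [([0.788, 0.113, -0.0], 0.85)]
top spoon [([0.302, -0.233, 0.004], 0.94)]
top mug [([0.579, 0.386, 0.038], 0.66), ([0.745, 0.247, 0.001], 0.63)]
top mango [([0.338, 0.204, -0.002], 0.76)]
scene block [([0.549, 0.23, 0.002], 0.91)]
scene slot [([0.553, 0.174, 0.064], 0.65)]
scene handle [([0.532, 0.324, 0.088], 0.87), ([0.786, 0.111, 0.0], 0.72)]
scene trigger [([0.537, 0.288, 0.087], 0.72), ([0.786, 0.114, -0.003], 0.46), ([0.336, 0.205, -0.003], 0.4)]
scene jaw [([0.564, 0.104, 0.041], 0.89)]
scene scraper [([0.565, -0.27, -0.002], 0.96), ([0.69, -0.43, 0.001], 0.81), ([0.563, -0.102, 0.008], 0.73)]
scene rest [([0.553, -0.11, 0.004], 0.87)]
scene pestle [([0.577, 0.379, 0.038], 0.59)]
scene jug [([0.776, -0.146, -0.002], 0.58)]
scene bowl [([0.787, 0.109, 0.0], 0.93)]
scene spoon [([0.307, -0.229, 0.001], 0.97), ([0.547, 0.235, 0.001], 0.73)]
scene mug [([0.748, 0.246, 0.002], 0.86), ([0.786, 0.115, -0.003], 0.69), ([0.563, -0.102, 0.012], 0.62)]
scene mango [([0.335, 0.206, -0.003], 0.64)]
```

View pics/top0.png

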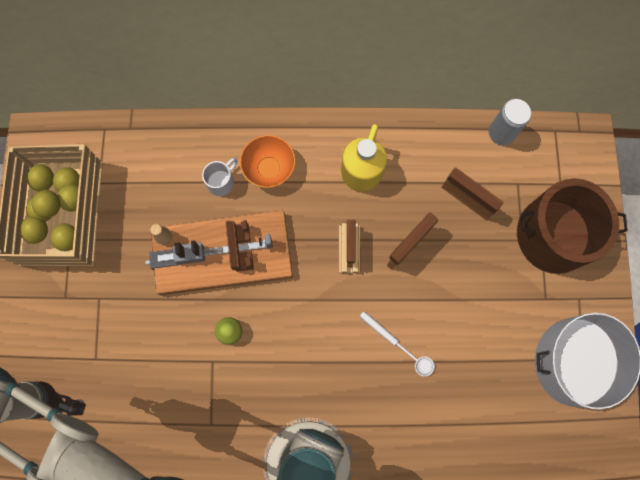

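View pics/scene0.png

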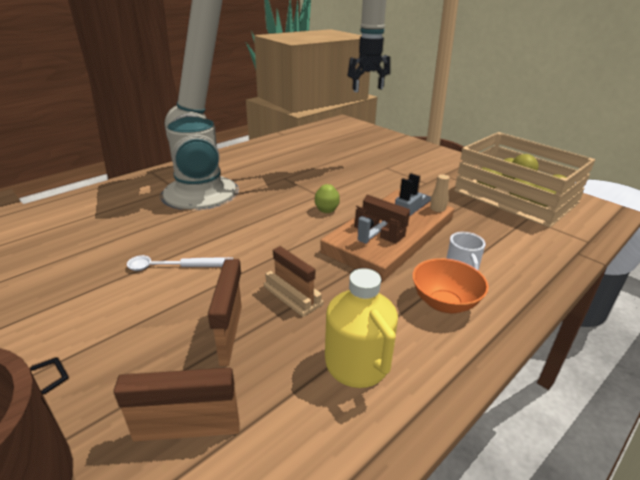

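The top view shows the scraper in its rest at about (348,245), the block at (222,252) with the slot at (238,245) and the clamp head at (180,255). The larger look-alikes are at (413,240) and (472,194). Next I measure coarse poses from depth.

```bash
cat >> h.py <<'E'
def rect(P,lo,hi,c,r,dz=0):
    m=(P[...,2]>lo)&(P[...,2]<hi)&(np.hypot(P[...,0]-c[0],P[...,1]-c[1])<r)
    q=P[m];b=cv2.minAreaRect((q[:,:2]*1000).astype(np.float32))
    bp=cv2.boxPoints(b);e=[bp[1]-bp[0],bp[2]-bp[1]];e=max(e,key=np.linalg.norm)
    a=np.degrees(np.arctan2(e[1],e[0]))
    return len(q),np.round(b[0],1),np.round(b[1],1),round((a+90)%180-90,2),np.round(np.median(q[:,2]),4)
E
python3 - <<'E'
from h import *
P=np.load("top0.npy")
print("scr",rect(P,.085,.115,(.563,-.105),.09))
print("rest",rect(P,.025,.045,(.563,-.105),.1))
print("block",rect(P,.034,.046,(.545,.231),.23))
print("holder",rect(P,.09,.125,(.553,.175),.075))
print("trig+handle",rect(P,.12,.15,(.53,.31),.07))
print("jaw",rect(P,.098,.115,(.563,.104),.03))
E
```

```text
scr (381, array([ 562.2, -105.6]), array([ 21.4, 110.6]), np.float32(-0.53), np.float64(0.0969))
rest (368, array([ 557.9, -105.2]), array([ 40.4, 129.4]), np.float32(-0.38), np.float64(0.0331))
block (5960, array([555.3, 220.7]), array([359.1, 415. ]), np.float32(-38.69), np.float64(0.0396))
holder (607, array([555.2, 154. ]), array([120.1, 107.7]), np.float32(8.43), np.float64(0.1047))
trig+handle (144, array([533.5, 307.5]), array([28.2, 53.2]), np.float32(-81.32), np.float64(0.138))
jaw (62, array([563.4, 111.5]), array([31. , 25.8]), np.float32(83.37), np.float64(0.1073))
```

```bash
cat >> h.py <<'E'
def go(p,psi):
    """scaled shift+turn to TCP p (m), tool down, closing axis at world angle psi deg"""
    s=manip.get_state();q=s["ee_rot"];r=R.from_quat([q[1],q[2],q[3],q[0]])
    a=np.radians(psi);y=np.array([np.cos(a),np.sin(a),0]);z=np.array([0,0,-1.]);x=np.cross(y,z)
    t=R.from_matrix(np.c_[x,y,z])
    d=r.inv().apply(np.array(p)-s["position"]);rv=(r.inv()*t).as_rotvec(degrees=True)
    print("t",round(s["clock"],2),"pos",np.round(s["position"],4),"F",np.round(s["contact_force"],1),"w",round(s["width"],4))
    print("mm",np.round(d*1000,1),"deg",np.round(rv,2),"-> shift",np.round(d/.4,4),"turn",np.round(rv/30,4),"rows>=",np.linalg.norm(d)/.05,np.linalg.norm(rv)/8.59)
E
python3 -c "
from h import *
go((.55,.19,.33),98.5)
s=manip.get_state();w=manip.get_image('wrist')['world_to_cam'];c=np.linalg.inv(w);print(c[:3,3]-s['position'],c[:3,:3])"
```

```text
t 1.4 pos [0.1643 0.551  0.2072] F [0.2 0.2 1.1] w 0.0852
mm [-472.8 -235.8 -122.8] deg [  0.     0.   -25.11] -> shift [-1.1819 -0.5894 -0.307 ] turn [ 1.000e-04  0.000e+00 -8.369e-01] rows>= 10.847202630143181 2.922763448896542
[-0.06474152  0.01920898  0.16666909] [[ 2.85942111e-01  9.23452726e-01  2.55875307e-01]
 [ 9.58246570e-01 -2.75778807e-01 -7.55616318e-02]
 [ 7.87392216e-04  2.66797888e-01 -9.63752181e-01]]
```

{"op": "carry_out", "data": {
  "delta_pos": [
    [-0.1, -0.05, -0.06],
    [-0.2, -0.1, -0.15],
    [-0.98, -0.49, -0.307],
    [-0.98, -0.49, -0.307],
    [-0.98, -0.49, -0.307],
    [-0.98, -0.49, -0.307],
    [-0.98, -0.49, -0.307],
    [-0.98, -0.49, -0.307],
    [-0.98, -0.49, -0.307],
    [-0.98, -0.49, -0.307]
  ],
  "turn": [
    [0, 0, 0],
    [0, 0, -0.2],
    [0, 0, -0.837],
    [0, 0, -0.837],
    [0, 0, -0.837],
    [0, 0, -0.837],
    [0, 0, -0.837],
    [0, 0, -0.837],
    [0, 0, -0.837],
    [0, 0, -0.837]
  ],
  "claw": [-1, -1, -1, -1, -1, -1, -1, -1, -1, -1]
}}

```text
clock: 2.45
position: [0.4873, 0.2481, 0.3307]
ee_rot: [0.001, -0.072, 0.997, -0.001]
contact_force: [-0.4, 0.8, 0.7]
width: 0.0855
gripper_force: 0.0
```

```bash
python3 -c "
from h import *
go((.55,.19,.33),98.5)"
```

```text
t 2.45 pos [0.4873 0.2481 0.3307] F [-0.4  0.8  0.7] w 0.0855
mm [-53.7 -66.5   0.9] deg [-0.08  0.15 -0.22] -> shift [-0.1343 -0.1662  0.0024] turn [-0.0027  0.005  -0.0074] rows>= 1.709255885768162 0.0325715806517821
```

{"op": "carry_out", "data": {
  "delta_pos": [
    [-0.13, -0.16, 0],
    [-0.13, -0.16, 0],
    [-0.13, -0.16, 0],
    [-0.13, -0.16, 0]
  ],
  "turn": [
    [0, 0, 0],
    [0, 0, 0],
    [0, 0, 0],
    [0, 0, 0]
  ],
  "claw": [-1, -1, -1, -1]
}}

```text
clock: 2.85
position: [0.545, 0.1952, 0.3295]
ee_rot: [-0.001, -0.073, 0.997, 0.0]
contact_force: [-0.1, 0.6, 0.3]
width: 0.0854
gripper_force: 0.0
```

```bash
python3 - <<'E'
from h import *
d=manip.get_image("wrist");save(d,"w1.png");P=cloud(d);np.save("w1.npy",P)
for q in("slot","trigger","handle","jaw","block"): print(q,[(np.round(x["point"],4).tolist(),round(x["score"],2)) for x in manip.place_of("wrist",q)][:2])
print("holder",rect(P,.09,.118,(.553,.175),.075))
print("trig+handle",rect(P,.13,.15,(.53,.31),.07))
print("jaw",rect(P,.098,.115,(.563,.104),.03))
go((.562,-.1055,.25),89.5)
E
```

```text
slot [([0.5296, 0.3246, 0.0871], 0.66), ([0.5484, 0.1793, 0.0671], 0.63)]
trigger [([0.5381, 0.2864, 0.0865], 0.61), ([0.5579, -0.1069, -0.0044], 0.46)]
handle [([0.5291, 0.3217, 0.0862], 0.57), ([0.5494, 0.178, 0.0679], 0.39)]
jaw [([0.561, 0.1003, 0.0412], 0.72)]
block [([0.549, 0.2357, 0.0004], 0.71)]
holder (2804, array([555.8, 152.2]), array([120.5, 103.8]), np.float32(7.79), np.float64(0.1053))
trig+handle (695, array([534.4, 305.9]), array([30.4, 52.9]), np.float32(-82.51), np.float64(0.1396))
jaw (332, array([561.6, 111.5]), array([26.2, 30.2]), np.float32(-85.32), np.float64(0.1071))
t 3.15 pos [0.5441 0.1965 0.3304] F [0.8 0.3 0.1] w 0.0857
mm [  27.5 -301.3   80.3] deg [0.02 0.02 9.1 ] -> shift [ 0.0687 -0.7532  0.2007] turn [0.0006 0.0008 0.3032] rows>= 6.260304739160842 1.0589676497757525
```

View pics/w1.png

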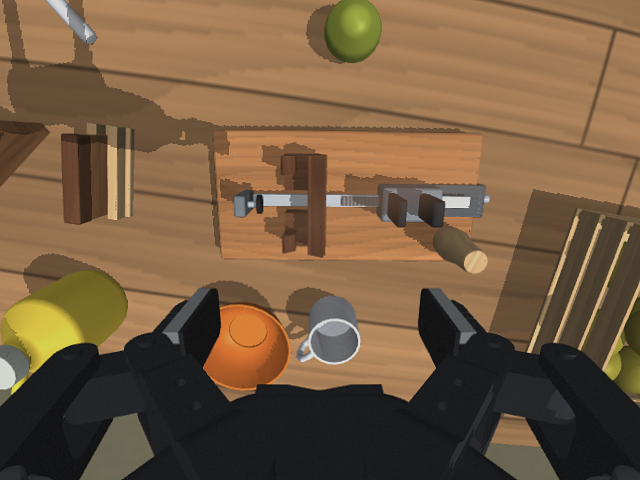

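The wrist view shows the block with the holder at about (305,205), its back wall at x 308–326, the trigger and handle at (397,208) and (432,208), and the jaw at (245,203). Next I refine the block frame.

```bash
python3 - <<'E'
from h import *
def fit(P,o,th):
    c,s=np.cos(th),np.sin(th)
    for it in range(3):
        c,s=np.cos(th),np.sin(th)
        q=P-np.array([*o,0]);bx=q[...,0]*c+q[...,1]*s;by=-q[...,0]*s+q[...,1]*c;z=P[...,2]
        m=(z>.034)&(z<.046)&(abs(bx)<.105)&(abs(by)<.2)
        b=cv2.minAreaRect((P[m][:,:2]*1000).astype(np.float32));bp=cv2.boxPoints(b)
        e=max([bp[1]-bp[0],bp[2]-bp[1]],key=np.linalg.norm)
        a=np.arctan2(e[1],e[0])-np.pi/2; a=(a+np.pi/2)%np.pi-np.pi/2
        o=np.array(b[0])/1000;th=a
    print("block",np.round(o,4),np.degrees(th),b[1])
    c,s=np.cos(th),np.sin(th);q=P-np.array([*o,0]);bx=q[...,0]*c+q[...,1]*s;by=-q[...,0]*s+q[...,1]*c
    def st(n,m):
        X,Y=bx[m]*1000,by[m]*1000;k=np.polyfit(X,Y,1)
        print(n,m.sum(),"x",np.percentile(X,[1,99]).round(1),"y",np.percentile(Y,[1,50,99]).round(1),"slope deg",np.degrees(np.arctan(k[0])).round(2),"z",np.median(z[m]).round(4))
    st("backwall",(z>.1)&(z<.118)&(abs(bx)<.07)&(by>-.075)&(by<-.03))
    st("lugs",(z>.086)&(z<.1035)&(abs(bx)<.07)&(by>-.1)&(by<-.062)&(abs(bx)>.03))
    st("trig",(z>.13)&(z<.145)&(by<.07)&(by>.03)&(abs(bx)<.03))
    st("handle",(z>.13)&(z<.145)&(by>.075)&(by<.12)&(abs(bx)<.03))
    st("jaw",(z>.1)&(z<.112)&(by<-.1)&(by>-.16)&(abs(bx)<.03))
fit(np.load("w1.npy"),np.array([.545,.232]),.145)
fit(np.load("top0.npy"),np.array([.545,.232]),.145)
E
```

```text
block [0.544  0.2372] 7.711775 (181.068115234375, 368.96405029296875)
backwall 1890 x [-59.2  58.7] y [-55.7 -45.  -34.2] slope deg 0.07 z 0.1074
lugs 536 x [-59.1  58.6] y [-86.5 -79.2 -70.4] slope deg -0.6 z 0.0966
trig 296 x [-15.2  13.4] y [43.  47.  52.9] slope deg 0.32 z 0.1396
handle 399 x [-15.4  14.7] y [81.3 86.8 95. ] slope deg 0.16 z 0.1396
jaw 287 x [-12.8  13. ] y [-141.8 -134.1 -114.1] slope deg -0.76 z 0.1074
block [0.542 0.244] 8.0584755 (180.02920532226562, 377.3221435546875)
backwall 384 x [-58.6  59.1] y [-60.  -48.9 -38.2] slope deg 0.17 z 0.1072
lugs 109 x [-57.4  57.6] y [-91.3 -83.9 -75.5] slope deg -0.02 z 0.0951
trig 50 x [-13.2  13.5] y [37.5 42.4 48. ] slope deg 2.43 z 0.1386
handle 70 x [-13.4  13.2] y [75.8 82.6 90.7] slope deg -0.01 z 0.1387
jaw 55 x [-11.8  12.6] y [-147.9 -140.4 -119.8] slope deg 3.32 z 0.1074
```

{"op": "carry_out", "data": {
  "delta_pos": [
    [0.0687, -0.753, 0.2],
    [0.0687, -0.753, 0.2],
    [0.0687, -0.753, 0.2],
    [0.0687, -0.753, 0.2],
    [0.0687, -0.753, 0.2],
    [0.0687, -0.753, 0.2],
    [0.0687, -0.753, 0.2],
    [0.0687, -0.753, 0.2],
    [0.0687, -0.753, 0.2]
  ],
  "turn": [
    [0, 0, 0.303],
    [0, 0, 0.303],
    [0, 0, 0.303],
    [0, 0, 0.303],
    [0, 0, 0.303],
    [0, 0, 0.303],
    [0, 0, 0.303],
    [0, 0, 0.303],
    [0, 0, 0.303]
  ],
  "claw": [-1, -1, -1, -1, -1, -1, -1, -1, -1]
}}

```text
clock: 4.05
position: [0.5623, -0.105, 0.2505]
ee_rot: [0.0, 0.005, 1.0, 0.001]
contact_force: [0.3, 0.8, 0.6]
width: 0.0854
gripper_force: 0.0
```

```bash
python3 - <<'E'
from h import *
P=cloud(manip.get_image("wrist"))
r=rect(P,.088,.115,(.563,-.105),.09);print("scr",r)
print("rest",rect(P,.028,.04,(.563,-.105),.1))
go((r[1][0]/1000,r[1][1]/1000,.066),90+r[3])
E
```

```text
scr (2466, array([ 561.6, -108.4]), array([ 21.4, 109.4]), np.float32(-0.27), np.float64(0.0978))
rest (1771, array([ 557.7, -108.5]), array([129.6,  43. ]), np.float32(0.1), np.float64(0.034))
t 4.1 pos [ 0.5624 -0.1045  0.2507] F [-0.7 -0.   0.7] w 0.0855
mm [  1.   -4.  184.7] deg [ 0.06  0.06 -0.22] -> shift [ 0.0025 -0.0101  0.4618] turn [ 0.0019  0.0021 -0.0074] rows>= 3.6955087330920753 0.02767184385949584
```

{"op": "carry_out", "data": {
  "delta_pos": [
    [0.002, -0.008, 0.2],
    [0.002, -0.008, 0.4],
    [0.002, -0.008, 0.4618],
    [0.002, -0.008, 0.4618],
    [0.002, -0.008, 0.4618],
    [0.002, -0.008, 0.4618],
    [0.002, -0.008, 0.4618],
    [0.002, -0.008, 0.4618],
    [0.002, -0.008, 0.4618],
    [0.002, -0.008, 0.4618],
    [0.002, -0.008, 0.4618],
    [0.002, -0.008, 0.4618]
  ],
  "turn": [
    [0, 0, -0.007],
    [0, 0, -0.007],
    [0, 0, -0.007],
    [0, 0, -0.007],
    [0, 0, -0.007],
    [0, 0, -0.007],
    [0, 0, -0.007],
    [0, 0, -0.007],
    [0, 0, -0.007],
    [0, 0, -0.007],
    [0, 0, -0.007],
    [0, 0, -0.007]
  ],
  "claw": [-1, -1, -1, -1, -1, 0.8, 0.8, 0.8, 0.8, 0.8, 0.8, 0.8],
  "force": 30
}}

```text
clock: 5.3
position: [0.5624, -0.1096, 0.067]
ee_rot: [0.001, 0.003, 1.0, -0.0]
contact_force: [-0.3, 1.8, 6.5]
width: 0.0208
gripper_force: 30.9
```

```bash
python3 -c "
from h import *
go((.562,-.108,.25),97.75)"
```

```text
t 5.3 pos [ 0.5624 -0.1096  0.067 ] F [-0.3  1.8  6.5] w 0.0208
mm [-1.00e-01  1.60e+00 -1.83e+02] deg [-0.02  0.17 -8.15] -> shift [-2.000e-04  4.000e-03 -4.575e-01] turn [-0.0007  0.0056 -0.2716] rows>= 3.6598622920459616 0.9487727336079967
```

{"op": "carry_out", "data": {
  "delta_pos": [
    [0, 0, -0.08],
    [0, 0, -0.2],
    [0, 0, -0.35],
    [0, 0, -0.45],
    [0, 0, -0.45],
    [0, 0, -0.45],
    [0, 0, -0.45]
  ],
  "turn": [
    [0, 0, 0],
    [0, 0, 0],
    [0, 0, 0],
    [0, 0, -0.27],
    [0, 0, -0.27],
    [0, 0, -0.27],
    [0, 0, -0.27]
  ],
  "claw": [0.8, 0.8, 0.8, 0.8, 0.8, 0.8, 0.8]
}}

```text
clock: 6.0
position: [0.5601, -0.1092, 0.2436]
ee_rot: [-0.002, -0.067, 0.998, 0.001]
contact_force: [-0.5, -0.5, -2.9]
width: 0.0208
gripper_force: 30.0
```

```bash
python3 -c "
from h import *
d=manip.get_image('wrist');save(d,'w2.png');P=cloud(d)
s=manip.get_state();p=s['position']
print(rect(P,p[2]-.06,p[2]+.06,p[:2],.075))
go((.5526,.1738,.23),97.75)"
```

```text
(13117, array([ 555.7, -110.4]), array([ 46.8, 103.5]), np.float32(-6.23), np.float64(0.2746))
t 6.05 pos [ 0.56   -0.1092  0.2431] F [-0.1 -0.5 -1.9] w 0.0209
mm [-30.6 281.4  13.5] deg [ 0.12 -0.23 -0.06] -> shift [-0.0765  0.7035  0.0338] turn [ 0.0038 -0.0076 -0.002 ] rows>= 5.667684985164339 0.03042922237719779
```

View pics/w2.png

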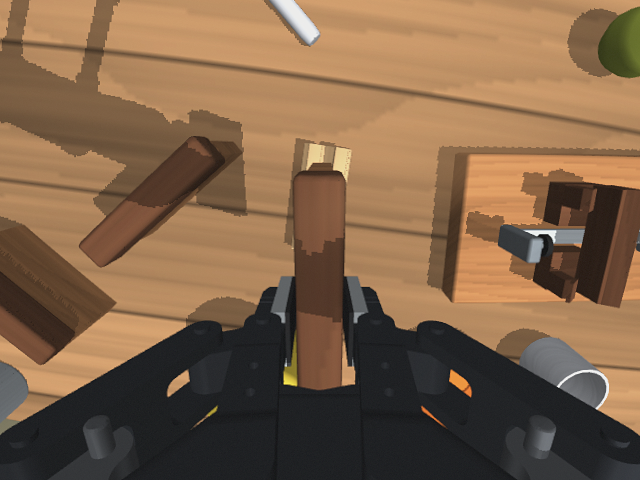

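The scraper is held squarely between the pads at about (320,310), aligned with the jaws. Moving it over the slot.

{"op": "carry_out", "data": {
  "delta_pos": [
    [-0.0765, 0.7035, 0.034],
    [-0.0765, 0.7035, 0.034],
    [-0.0765, 0.7035, 0.034],
    [-0.0765, 0.7035, 0.034],
    [-0.0765, 0.7035, 0.034],
    [-0.0765, 0.7035, 0.034],
    [-0.0765, 0.7035, 0.034],
    [-0.0765, 0.7035, 0.034],
    [-0.0765, 0.7035, 0.034]
  ],
  "turn": [
    [0, -0.008, 0],
    [0, -0.008, 0],
    [0, -0.008, 0],
    [0, -0.008, 0],
    [0, -0.008, 0],
    [0, -0.008, 0],
    [0, -0.008, 0],
    [0, -0.008, 0],
    [0, -0.008, 0]
  ],
  "claw": [0.8, 0.8, 0.8, 0.8, 0.8, 0.8, 0.8, 0.8, 0.8]
}}

```text
clock: 6.95
position: [0.5535, 0.1723, 0.2305]
ee_rot: [0.001, -0.067, 0.998, -0.0]
contact_force: [0.6, 0.0, -1.1]
width: 0.0211
gripper_force: 30.2
```

```bash
python3 -c "
from h import *
go((.5526,.1738,.170),97.75)
d=manip.get_image('wrist');save(d,'w3.png');P=cloud(d)
o=np.array([.5445,.2333,0]);th=np.radians(7.75);c,s=np.cos(th),np.sin(th);q=P-o
bx=q[...,0]*c+q[...,1]*s;by=-q[...,0]*s+q[...,1]*c;z=P[...,2]
def st(n,m):
    if m.sum()<20: print(n,m.sum());return
    X,Y=bx[m]*1000,by[m]*1000;print(n,m.sum(),np.percentile(X,[1,99]).round(1),np.percentile(Y,[1,99]).round(1),np.degrees(np.polyfit(X,Y,1)[0]).round(2),np.median(z[m]).round(4))
st('trig',(z>.13)&(z<.145)&(by<.07)&(by>.035)&(abs(bx)<.03))
st('handle',(z>.13)&(z<.145)&(by>.075)&(by<.12)&(abs(bx)<.03))
st('back',(z>.1)&(z<.118)&(abs(bx)<.07)&(by>-.07)&(by<-.02))
st('jaw',(z>.1)&(z<.112)&(by<-.09)&(by>-.16)&(abs(bx)<.03))
st('grip',(z>.25)&(z<.275)&(abs(bx)<.07)&(abs(by+.06)<.011))
"
```

```text
t 6.95 pos [0.5535 0.1723 0.2305] F [ 0.6  0.  -1.1] w 0.0211
mm [ 0.8  1.7 60.5] deg [-0.05  0.11 -0.07] -> shift [0.0019 0.0042 0.1513] turn [-0.0018  0.0035 -0.0024] rows>= 1.2109499583502112 0.01611202968850822
trig 608 [-15.3  13.9] [46.7 56.7] -0.41 0.1395
handle 792 [-15.4  14. ] [84.9 98.5] -0.8 0.1393
back 1529 [-59.7  48.6] [-50.5 -30. ] 3.55 0.1109
jaw 497 [-12.9  12.7] [-138.  -110.3] 0.59 0.1074
grip 9962 [-54.8  45.6] [-70.8 -50.9] 0.07 0.2614
```

View pics/w3.png

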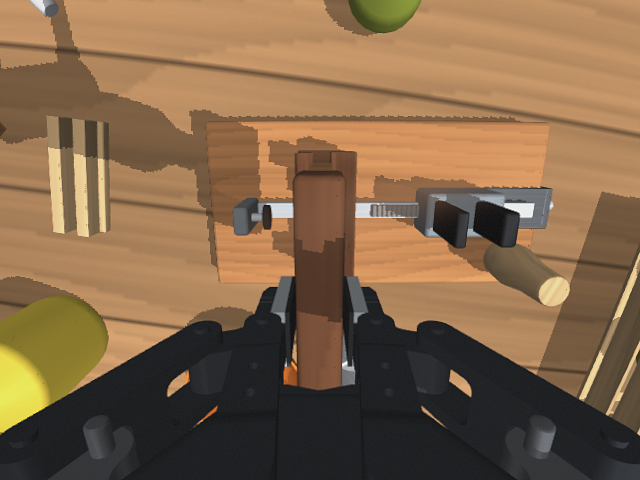

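The view confirms the block frame, with the trigger at 46.7–56.7 and the handle at 85–98.5. The scraper sits above the slot at about (325,250). Lowering it.

{"op": "carry_out", "data": {
  "delta_pos": [
    [0.002, 0.0033, 0.1],
    [0.002, 0.0033, 0.15],
    [0.002, 0.0033, 0.15],
    [0.002, 0.0033, 0.175],
    [0.002, 0.0033, 0.2],
    [0.002, 0.0033, 0.22],
    [0.002, 0.0033, 0.24],
    [0.002, 0.0033, 0.24]
  ],
  "turn": [
    [0, 0, 0],
    [0, 0, 0],
    [0, 0, 0],
    [0, 0, 0],
    [0, 0, 0],
    [0, 0, 0],
    [0, 0, 0],
    [0, 0, 0]
  ],
  "claw": [0.8, 0.8, 0.8, 0.8, 0.8, 0.8, 0.8, 0.8]
}}

```text
clock: 7.8
position: [0.5526, 0.1745, 0.1345]
ee_rot: [0.001, -0.067, 0.998, 0.0]
contact_force: [-0.2, 0.2, -1.5]
width: 0.0211
gripper_force: 30.2
```

```bash
python3 -c "
from h import *
go((.5526,.1734,.1205),97.75)"
```

```text
t 7.8 pos [0.5526 0.1745 0.1345] F [-0.2  0.2 -1.5] w 0.0211
mm [ 0.1 -1.1 14. ] deg [-0.01  0.12 -0.02] -> shift [ 0.0003 -0.0027  0.0351] turn [-0.0002  0.0039 -0.0007] rows>= 0.2812791622390115 0.013749081192804491
```

{"op": "carry_out", "data": {
  "delta_pos": [
    [0, 0, 0.015],
    [0, 0, 0.025],
    [0, 0, 0.03],
    [0, 0, 0.0335],
    [0, 0, 0.035],
    [0, 0, 0.035]
  ],
  "turn": [
    [0, 0, 0],
    [0, 0, 0],
    [0, 0, 0],
    [0, 0, 0],
    [0, 0, 0],
    [0, 0, 0]
  ],
  "claw": [0.8, 0.8, 0.8, 0.8, 0.8, 0.8]
}}

```text
clock: 8.4
position: [0.5534, 0.1747, 0.1217]
ee_rot: [0.002, -0.067, 0.998, 0.0]
contact_force: [0.1, -0.5, -1.4]
width: 0.0205
gripper_force: 30.2
```

{"op": "carry_out", "data": {
  "delta_pos": [
    [0, 0, 0.0025],
    [0, 0, 0.005],
    [0, 0, 0.005]
  ],
  "turn": [
    [0, 0, 0],
    [0, 0, 0],
    [0, 0, 0]
  ],
  "claw": [0.8, 0.8, 0.8]
}}

```text
clock: 8.7
position: [0.5538, 0.1748, 0.121]
ee_rot: [0.003, -0.067, 0.998, 0.0]
contact_force: [-0.9, -0.1, 4.0]
width: 0.0211
gripper_force: 30.9
```

{"op": "carry_out", "data": {
  "delta_pos": [
    [0, 0, 0],
    [0, 0, 0],
    [0, 0, 0],
    [0, 0, 0],
    [0, 0, -0.05],
    [0, 0, -0.15],
    [0, 0, -0.25],
    [0, 0, -0.3],
    [0, 0, -0.3]
  ],
  "turn": [
    [0, 0, 0],
    [0, 0, 0],
    [0, 0, 0],
    [0, 0, 0],
    [0, 0, 0],
    [0, 0, 0],
    [0, 0, 0],
    [0, 0, 0],
    [0, 0, 0]
  ],
  "claw": [0.1, -0.1, -0.1, -0.1, -0.1, -0.1, -0.1, -0.1, -0.1]
}}

```text
clock: 9.6
position: [0.555, 0.1751, 0.2434]
ee_rot: [0.006, -0.067, 0.998, 0.001]
contact_force: [0.6, -0.3, -0.3]
width: 0.0472
gripper_force: 0.0
```

```bash
cat >> h.py <<'E'
def look(n=None,cam="wrist"):
    d=manip.get_image(cam)
    if n: save(d,n)
    P=cloud(d);o=np.array([.5445,.2333,0]);th=np.radians(7.75);c,s=np.cos(th),np.sin(th);q=P-o
    bx=q[...,0]*c+q[...,1]*s;by=-q[...,0]*s+q[...,1]*c;z=P[...,2]
    def st(n,m):
        if m.sum()<10: print(n,m.sum());return
        X,Y=bx[m]*1000,by[m]*1000;print(n,m.sum(),np.percentile(X,[1,99]).round(1),np.percentile(Y,[1,50,99]).round(1),np.degrees(np.polyfit(X,Y,1)[0]).round(2),np.median(z[m]).round(4))
    st('scr',(z>.14)&(z<.165)&(abs(bx)<.07)&(abs(by+.06)<.025))
    st('trig',(z>.134)&(z<.145)&(by<.077)&(by>.035)&(abs(bx)<.03))
    st('handle',(z>.134)&(z<.145)&(by>.077)&(by<.12)&(abs(bx)<.03))
    st('jaw',(z>.1035)&(z<.112)&(by<-.075)&(by>-.16)&(abs(bx)<.03))
def bw(bx,by):
    th=np.radians(7.75);c,s=np.cos(th),np.sin(th);return np.array([.5445+bx*c-by*s,.2333+bx*s+by*c])
E
python3 -c "
from h import *
look('w4.png');p=bw(0,.073);go((*p,.225),97.75)"
```

```text
scr 3671 [-54.   52.8] [-68.9 -58.2 -47.3] 0.03 0.1518
trig 455 [-15.2  13.7] [47.  51.  56.6] 0.28 0.1396
handle 635 [-15.3  14. ] [84.7 90.1 98.2] 0.2 0.1396
jaw 418 [-12.6  13. ] [-138.3 -130.9 -124.4] 0.51 0.1075
t 9.65 pos [0.5537 0.1748 0.241 ] F [-0.1  0.8 -0.5] w 0.0468
mm [  1.4 132.2  16. ] deg [ 0.02  0.43 -0.02] -> shift [0.0035 0.3305 0.0401] turn [ 0.0005  0.0144 -0.0008] rows>= 2.663571657704203 0.05043049919524434
```

View pics/w4.png

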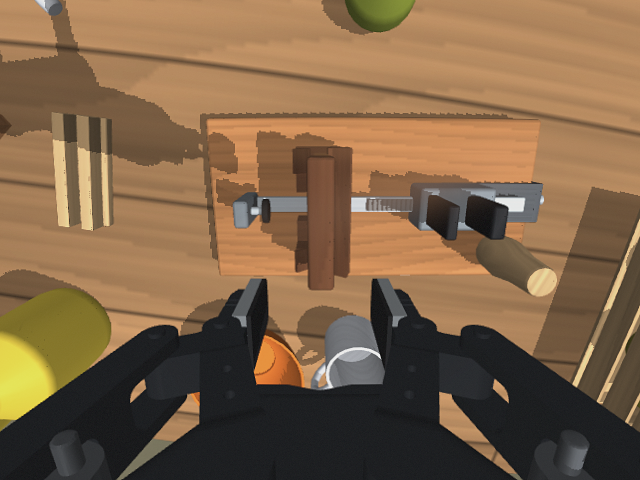

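The scraper stands upright in the slot at about (322,222), its centre at block y = -58, against the back wall. The jaw post at (247,210) is about 43 mm short. Next I move over the trigger and handle.

```bash
python3 -c "
from h import *
p=bw(0,.080);go((*p,.19),97.75)"
```

```text
t 9.65 pos [0.5537 0.1748 0.241 ] F [-0.1  0.8 -0.5] w 0.0468
mm [  1.7 139.2  51. ] deg [ 0.02  0.43 -0.02] -> shift [0.0042 0.348  0.1276] turn [ 0.0005  0.0144 -0.0008] rows>= 2.965222477047577 0.05043049919524434
```

{"op": "carry_out", "data": {
  "delta_pos": [
    [0.002, 0.12, 0],
    [0.004, 0.24, 0.03],
    [0.004, 0.348, 0.1],
    [0.004, 0.348, 0.128],
    [0.004, 0.348, 0.128],
    [0.004, 0.348, 0.128],
    [0.004, 0.348, 0.128]
  ],
  "turn": [
    [0, 0.014, 0],
    [0, 0.014, 0],
    [0, 0.014, 0],
    [0, 0.014, 0],
    [0, 0.014, 0],
    [0, 0.014, 0],
    [0, 0.014, 0]
  ],
  "claw": [-0.3, -0.69, -0.69, -0.69, -0.69, -0.69, -0.69]
}}

```text
clock: 10.35
position: [0.5336, 0.3113, 0.1891]
ee_rot: [-0.001, -0.067, 0.998, -0.0]
contact_force: [0.4, 0.2, 0.5]
width: 0.0724
gripper_force: 0.0
```

```bash
python3 -c "
from h import *
look('w5.png')
p=bw(0,.080);go((*p,.106),97.75)"
```

```text
scr 6368 [-53.8  52.6] [-67.5 -53.5 -46. ] -0.12 0.1515
trig 650 [-15.1  13.6] [47.2 52.5 57.1] -0.32 0.1397
handle 855 [-15.2  13.8] [85.5 92.1 98.9] 0.15 0.1396
jaw 569 [-13.2  11.9] [-138.2 -129.8 -124.2] 1.02 0.1073
t 10.4 pos [0.5337 0.3113 0.1894] F [ 0.1 -0.  -0. ] w 0.0721
mm [-0.3  1.2 83.4] deg [ 0.01 -0.08 -0.12] -> shift [-0.0007  0.003   0.2086] turn [ 0.0004 -0.0028 -0.004 ] rows>= 1.6687405077072381 0.017213118899618095
```

View pics/w5.png

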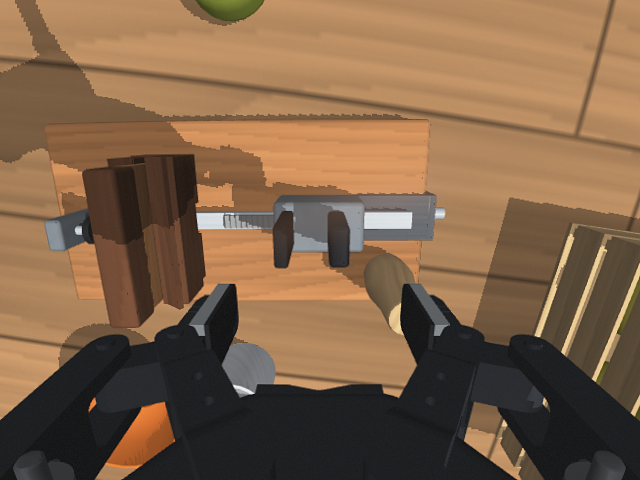

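{"op": "carry_out", "data": {
  "delta_pos": [
    [0, 0.002, 0.1],
    [0, 0.002, 0.17],
    [0, 0.002, 0.208],
    [0, 0.002, 0.208],
    [0, 0.002, 0.208]
  ],
  "turn": [
    [0, 0, 0],
    [0, 0, 0],
    [0, 0, 0],
    [0, 0, 0],
    [0, 0, 0]
  ],
  "claw": [-0.69, -0.69, -0.69, -0.69, -0.69],
  "force": 20
}}

```text
clock: 10.9
position: [0.5335, 0.3127, 0.1064]
ee_rot: [-0.001, -0.067, 0.998, 0.0]
contact_force: [0.6, 0.8, 0.6]
width: 0.0717
gripper_force: 0.0
```

```bash
python3 -c "
from h import *
p=bw(0,.080);go((*p,.106),97.75)
for c in('wrist','top','scene'): print(c);look(None,c)"
```

```text
t 10.9 pos [0.5335 0.3127 0.1064] F [0.6 0.8 0.6] w 0.0717
mm [-0.2 -0.2  0.4] deg [ 0.03 -0.08 -0.09] -> shift [-0.0006 -0.0005  0.0011] turn [ 0.001  -0.0026 -0.0029] rows>= 0.010554790125690943 0.014159520030172066
wrist
scr 7477 [-51.6  45.8] [-65.5 -47.4 -45.5] -6.33 0.1496
trig 1728 [-15.2  13.7] [40.8 52.5 57.6] 0.62 0.1397
handle 2138 [-15.3  12.9] [ 85.4  92.6 116.5] 1.28 0.1397
jaw 0
top
scr 401 [-53.4  51.9] [-66.2 -55.6 -44.1] 0.51 0.1511
trig 21 [-14.  -2.] [39.  53.4 57.7] -3.36 0.139
handle 6
jaw 50 [-11.7  12.3] [-136.5 -129.9 -109. ] -1.69 0.1072
scene
scr 383 [-49.7  58.9] [-71.1 -65.5 -48.6] 0.98 0.1502
trig 27 [-6.5 18.8] [35.8 46.8 54.7] 24.99 0.1402
handle 50 [-7.3 18.8] [ 83.2  90.5 119.4] -0.08 0.1394
jaw 45 [-7.5 15.9] [-140.6 -134.7 -125.5] 3.96 0.107
```

{"op": "carry_out", "data": {
  "delta_pos": [
    [0, 0, 0],
    [0, 0, 0],
    [0, 0, 0],
    [0, 0, 0],
    [0, 0, 0],
    [0, 0, 0]
  ],
  "turn": [
    [0, 0, 0],
    [0, 0, 0],
    [0, 0, 0],
    [0, 0, 0],
    [0, 0, 0],
    [0, 0, 0]
  ],
  "claw": [0.06, 0.06, 0.06, 0.06, 0.06, 0.06]
}}

```text
clock: 11.65
position: [0.5336, 0.3118, 0.1069]
ee_rot: [-0.0, -0.068, 0.998, -0.001]
contact_force: [0.3, -4.7, 5.6]
width: 0.0401
gripper_force: 3.5
```

```bash
python3 -c "
from h import *
p=bw(0,.080);go((*p,.106),97.75);print(manip.get_state()['gripper_force'])
for c in('wrist','top','scene'): print(c);look(None,c)"
```

```text
t 11.65 pos [0.5336 0.3118 0.1069] F [ 0.3 -4.7  5.6] w 0.0401
mm [-0.3  0.8  0.9] deg [-0.14 -0.03  0.01] -> shift [-0.0006  0.0019  0.0024] turn [-0.0046 -0.0009  0.0003] rows>= 0.0249870352269496 0.016538636402003006
3.4855705685913563
wrist
scr 8989 [-52.   50.5] [-65.5 -47.5 -45.5] -5.47 0.1502
trig 1682 [-15.3  13.4] [47.9 63.5 69. ] 5.8 0.1398
handle 2263 [-15.3  13.2] [ 85.2  93.  110.3] -5.06 0.1397
jaw 0
top
scr 401 [-53.7  52.4] [-66.5 -55.8 -43.9] 0.63 0.1509
trig 12 [-14.3  -3.7] [49.  61.3 70. ] -9.09 0.1402
handle 9
jaw 46 [-11.2  12.6] [-129.8 -123.5 -104. ] 3.97 0.1076
scene
scr 383 [-49.5  58.8] [-71.1 -66.1 -48.3] 0.87 0.15
trig 43 [-8.2 17.9] [45.5 52.4 67.9] 23.31 0.1394
handle 47 [-2.6 18.5] [ 84.8  93.8 109.2] -7.75 0.14
jaw 45 [-7.9 15.3] [-132.9 -128.  -119.6] -0.49 0.1063
```

{"op": "carry_out", "data": {
  "delta_pos": [
    [0, 0.0015, 0],
    [0, 0.0015, 0],
    [0, 0.0015, 0],
    [0, 0.0015, 0]
  ],
  "turn": [
    [0, 0, 0],
    [0, 0, 0],
    [0, 0, 0],
    [0, 0, 0]
  ],
  "claw": [-0.69, -0.69, -0.69, -0.69]
}}

```text
clock: 12.2
position: [0.5322, 0.3143, 0.1052]
ee_rot: [-0.002, -0.067, 0.998, 0.0]
contact_force: [1.1, -0.4, -0.4]
width: 0.0721
gripper_force: 0.0
```

{"op": "carry_out", "data": {
  "delta_pos": [
    [0, 0, 0],
    [0, 0, 0],
    [0, 0, 0],
    [0, 0, 0],
    [0, 0, 0]
  ],
  "turn": [
    [0, 0, 0],
    [0, 0, 0],
    [0, 0, 0],
    [0, 0, 0],
    [0, 0, 0]
  ],
  "claw": [0.09, 0.09, 0.09, 0.09, 0.09]
}}

```text
clock: 12.7
position: [0.533, 0.3123, 0.1062]
ee_rot: [-0.001, -0.068, 0.998, -0.001]
contact_force: [0.8, -5.4, 5.4]
width: 0.0392
gripper_force: 3.9
```

```bash
python3 -c "
from h import *
p=bw(0,.080);go((*p,.106),97.75);print(manip.get_state()['gripper_force'])
for c in('wrist','top','scene'): print(c);look(None,c)"
```

```text
t 12.7 pos [0.533  0.3123 0.1062] F [ 0.8 -5.4  5.4] w 0.0392
mm [-0.7  0.1  0.2] deg [-0.14 -0.11  0.01] -> shift [-0.0019  0.0003  0.0005] turn [-0.0048 -0.0037  0.0002] rows>= 0.01574072698224245 0.02112276315594416
3.8633067347109318
wrist
scr 8558 [-51.7  50.5] [-65.3 -47.5 -45.5] -5.38 0.1498
trig 1697 [-15.2  13.1] [48.9 64.6 70.1] 6.63 0.1398
handle 2312 [-15.3  13.2] [ 85.2  93.  110.6] -5.49 0.1397
jaw 0
top
scr 402 [-53.1  52.2] [-66.3 -55.7 -43.8] 0.38 0.1506
trig 11 [-12.9  -5.2] [52.2 60.9 68.9] -11.91 0.1404
handle 7
jaw 42 [-11.7  13. ] [-117.3 -111.4  -95.4] -3.75 0.1079
scene
scr 381 [-48.5  59.1] [-70.8 -66.1 -47.7] 0.6 0.1501
trig 42 [-9.2 17.8] [46.  54.3 69.5] 27.33 0.1388
handle 48 [-3.7 18.2] [ 83.4  93.6 107.4] -11.88 0.1395
jaw 43 [-7.5 15.3] [-122.  -116.5 -106.6] 1.2 0.1066
```

{"op": "carry_out", "data": {
  "delta_pos": [
    [0, 0, 0],
    [0, 0, 0],
    [0, 0, 0],
    [0, 0, 0],
    [0, 0, 0],
    [0, 0, 0],
    [0, 0, 0],
    [0, 0, 0],
    [0, 0, 0]
  ],
  "turn": [
    [0, 0, 0],
    [0, 0, 0],
    [0, 0, 0],
    [0, 0, 0],
    [0, 0, 0],
    [0, 0, 0],
    [0, 0, 0],
    [0, 0, 0],
    [0, 0, 0]
  ],
  "claw": [-0.69, -0.69, -0.69, -0.69, 0.09, 0.09, 0.09, 0.09, 0.09]
}}

```text
clock: 13.75
position: [0.533, 0.3123, 0.1062]
ee_rot: [-0.001, -0.068, 0.998, -0.001]
contact_force: [0.0, -5.1, 5.8]
width: 0.0389
gripper_force: 3.7
```

```bash
python3 -c "
from h import *
print(manip.get_state()['gripper_force'])
for c in('top','scene'): print(c);look(None,c)"
```

```text
3.7397074699401855
top
scr 400 [-53.6  51.9] [-66.1 -55.5 -44.2] 0.5 0.1509
trig 11 [-13.1  -4.3] [48.9 60.9 69.6] -25.76 0.1401
handle 9
jaw 47 [-12.5  13.6] [-108.2 -101.9  -95. ] -3.85 0.1069
scene
scr 385 [-49.3  58.8] [-70.9 -66.  -48.4] 0.7 0.1502
trig 41 [-8.  17.6] [45.  54.2 69.4] 30.18 0.1391
handle 47 [-3.9 18.1] [ 84.4  93.9 105.8] -10.25 0.1396
jaw 45 [-7.5 16.2] [-112.  -107.2  -98.9] 3.36 0.1071
```

{"op": "carry_out", "data": {
  "delta_pos": [
    [0, 0, 0],
    [0, 0, 0],
    [0, 0, 0],
    [0, 0, 0],
    [0, 0, 0],
    [0, 0, 0],
    [0, 0, 0],
    [0, 0, 0],
    [0, 0, 0]
  ],
  "turn": [
    [0, 0, 0],
    [0, 0, 0],
    [0, 0, 0],
    [0, 0, 0],
    [0, 0, 0],
    [0, 0, 0],
    [0, 0, 0],
    [0, 0, 0],
    [0, 0, 0]
  ],
  "claw": [-0.69, -0.69, -0.69, -0.69, 0.09, 0.09, 0.09, 0.09, 0.09]
}}

```text
clock: 14.75
position: [0.533, 0.3123, 0.1062]
ee_rot: [-0.001, -0.068, 0.998, -0.001]
contact_force: [-0.0, -5.2, 5.2]
width: 0.0389
gripper_force: 3.7
```

```bash
python3 -c "
from h import *
print(manip.get_state()['gripper_force'])
for c in('top','scene'): print(c);look(None,c)"
```

```text
3.7225410528481007
top
scr 405 [-53.8  52.5] [-66.2 -55.5 -44. ] 0.48 0.1508
trig 12 [-13.4  -4.6] [49.7 58.5 68.7] -48.49 0.1401
handle 7
jaw 44 [-12.3  13.1] [-98.  -91.  -84.6] 4.76 0.1081
scene
scr 380 [-48.8  58.7] [-70.7 -66.2 -48.2] 0.79 0.15
trig 38 [-6.6 18.8] [47.1 53.4 68.3] 32.5 0.1399
handle 50 [-2.3 18.6] [ 85.1  94.  105.7] -9.38 0.1393
jaw 45 [-7.8 15.8] [-102.7  -96.9  -87.2] 5.12 0.1068
```

{"op": "carry_out", "data": {
  "delta_pos": [
    [0, 0, 0],
    [0, 0, 0],
    [0, 0, 0],
    [0, 0, 0],
    [0, 0, 0],
    [0, 0, 0],
    [0, 0, 0],
    [0, 0, 0]
  ],
  "turn": [
    [0, 0, 0],
    [0, 0, 0],
    [0, 0, 0],
    [0, 0, 0],
    [0, 0, 0],
    [0, 0, 0],
    [0, 0, 0],
    [0, 0, 0]
  ],
  "claw": [-0.69, -0.69, -0.69, -0.69, -0.16, -0.16, -0.16, -0.16]
}}

```text
clock: 15.65
position: [0.5329, 0.312, 0.1059]
ee_rot: [-0.001, -0.068, 0.998, -0.002]
contact_force: [0.3, -5.0, 2.7]
width: 0.0499
gripper_force: 2.6
```

{"op": "carry_out", "data": {
  "delta_pos": [
    [0, 0, 0],
    [0, 0, 0]
  ],
  "turn": [
    [0, 0, 0],
    [0, 0, 0]
  ],
  "claw": [-0.08, -0.08]
}}

```text
clock: 15.85
position: [0.533, 0.3118, 0.106]
ee_rot: [-0.001, -0.068, 0.998, -0.002]
contact_force: [-0.3, -5.9, 3.7]
width: 0.046
gripper_force: 2.9
```

```bash
python3 -c "
from h import *
print(manip.get_state()['gripper_force'])
for c in('top','scene'): print(c);look(None,c)"
```

```text
2.883312776684761
top
scr 404 [-54.   52.8] [-66.3 -55.7 -44.1] 0.71 0.1507
trig 14 [-13.7  -5.1] [51.3 61.1 67.4] 36.05 0.14
handle 5
jaw 47 [-11.7  13. ] [-92.3 -85.5 -78.6] 2.35 0.1073
scene
scr 384 [-49.9  58.8] [-70.9 -66.  -48.8] 0.76 0.15
trig 39 [-5.  18.8] [42.2 49.9 65.8] 36.11 0.1395
handle 60 [-7.6 18.8] [ 82.   95.4 111.3] -23.65 0.139
jaw 41 [-7.8 15.3] [-96.1 -91.9 -80.9] 0.18 0.1072
```

{"op": "carry_out", "data": {
  "delta_pos": [
    [0, 0, 0],
    [0, 0, 0]
  ],
  "turn": [
    [0, 0, 0],
    [0, 0, 0]
  ],
  "claw": [0.0, 0.0]
}}

```text
clock: 16.15
position: [0.5331, 0.3113, 0.1061]
ee_rot: [-0.001, -0.068, 0.998, -0.002]
contact_force: [0.3, -6.3, 4.3]
width: 0.043
gripper_force: 3.3
```

{"op": "carry_out", "data": {
  "delta_pos": [
    [0, 0, 0],
    [0, 0, 0]
  ],
  "turn": [
    [0, 0, 0],
    [0, 0, 0]
  ],
  "claw": [0.05, 0.05]
}}

```text
clock: 16.35
position: [0.5331, 0.3114, 0.1062]
ee_rot: [-0.001, -0.068, 0.998, -0.002]
contact_force: [0.0, -6.0, 5.0]
width: 0.0407
gripper_force: 4.8
```

{"op": "carry_out", "data": {
  "delta_pos": [
    [0, 0, 0],
    [0, 0, 0],
    [0, 0, 0]
  ],
  "turn": [
    [0, 0, 0],
    [0, 0, 0],
    [0, 0, 0]
  ],
  "claw": [0.09, 0.09, 0.09]
}}

```text
clock: 16.65
position: [0.533, 0.3122, 0.1065]
ee_rot: [-0.001, -0.068, 0.998, -0.001]
contact_force: [0.1, -4.3, 6.0]
width: 0.0391
gripper_force: 7.0
```

```bash
python3 -c "
from h import *
p=bw(0,.080);go((*p,.106),97.75);print(manip.get_state()['gripper_force'])
for c in('wrist','top','scene'): print(c);look(None,c)"
```

```text
t 16.65 pos [0.533  0.3122 0.1065] F [ 0.1 -4.3  6. ] w 0.0391
mm [-0.7  0.2  0.5] deg [-0.15 -0.1   0.01] -> shift [-0.0019  0.0006  0.0011] turn [-0.0051 -0.0034  0.0003] rows>= 0.018138554193906684 0.021518171737859748
7.004483565688133
wrist
scr 8672 [-51.9  50.4] [-65.1 -47.4 -45.5] -5.37 0.15
trig 1677 [-15.3  13.2] [48.7 64.4 70. ] 6.5 0.1398
handle 2272 [-15.3  13. ] [ 85.2  92.9 110.6] -5.62 0.1397
jaw 0
top
scr 402 [-53.6  51.9] [-66.  -55.3 -44. ] 0.44 0.1509
trig 15 [-14.9  -3.4] [48.6 60.6 68.5] -61.98 0.1403
handle 7
jaw 48 [-12.5  13.7] [-88.8 -82.1 -75.3] -3.5 0.1069
scene
scr 384 [-48.9  58.9] [-71.2 -65.9 -48.5] 0.69 0.15
trig 38 [-8.1 18.3] [46.1 54.9 68.1] 32.64 0.1396
handle 48 [-2.7 18.6] [ 84.4  91.7 106.1] -16.85 0.1395
jaw 39 [-6.6 16.1] [-93.  -87.4 -80.4] 8.85 0.107
```

{"op": "carry_out", "data": {
  "delta_pos": [
    [0, 0, 0],
    [0, 0, 0],
    [0, 0, 0],
    [0, 0, 0],
    [0, 0, 0],
    [0, 0, 0],
    [0, 0, 0],
    [0, 0, 0]
  ],
  "turn": [
    [0, 0, 0],
    [0, 0, 0],
    [0, 0, 0],
    [0, 0, 0],
    [0, 0, 0],
    [0, 0, 0],
    [0, 0, 0],
    [0, 0, 0]
  ],
  "claw": [-0.69, -0.69, -0.69, -0.69, -0.34, -0.34, -0.34, -0.34]
}}

```text
clock: 17.6
position: [0.5326, 0.3131, 0.1056]
ee_rot: [-0.001, -0.067, 0.998, -0.001]
contact_force: [0.1, -4.4, 4.1]
width: 0.0575
gripper_force: 2.1
```

{"op": "carry_out", "data": {
  "delta_pos": [
    [0, 0, 0],
    [0, 0, 0]
  ],
  "turn": [
    [0, 0, 0],
    [0, 0, 0]
  ],
  "claw": [-0.28, -0.28]
}}

```text
clock: 17.8
position: [0.5327, 0.3127, 0.1057]
ee_rot: [-0.001, -0.067, 0.998, -0.001]
contact_force: [0.3, -5.4, 4.5]
width: 0.0548
gripper_force: 2.7
```

```bash
python3 -c "
from h import *
print(manip.get_state()['gripper_force'])
for c in('top','scene'): print(c);look(None,c)"
```

```text
2.729130908846855
top
scr 403 [-53.5  51.9] [-66.4 -55.4 -43.8] 0.72 0.151
trig 16 [-14.1  -2.6] [48.  59.3 64.2] 24.55 0.1415
handle 4
jaw 44 [-12.1  13.2] [-90.6 -84.2 -77. ] 3.91 0.1075
scene
scr 386 [-49.4  58.6] [-70.6 -65.9 -48.5] 0.68 0.1503
trig 35 [-6.4 18.4] [37.2 47.6 59.6] 28.08 0.14
handle 66 [-7.9 18.8] [ 84.5  96.5 116.9] -24.82 0.1389
jaw 44 [-8.1 16.5] [-95.2 -89.  -81. ] 2.13 0.1067
```

{"op": "carry_out", "data": {
  "delta_pos": [
    [0, 0, 0],
    [0, 0, 0]
  ],
  "turn": [
    [0, 0, 0],
    [0, 0, 0]
  ],
  "claw": [-0.22, -0.22]
}}

```text
clock: 18.1
position: [0.5328, 0.3122, 0.1058]
ee_rot: [-0.001, -0.068, 0.998, -0.001]
contact_force: [0.9, -5.5, 5.1]
width: 0.0523
gripper_force: 3.2
```

{"op": "carry_out", "data": {
  "delta_pos": [
    [0, 0, 0],
    [0, 0, 0]
  ],
  "turn": [
    [0, 0, 0],
    [0, 0, 0]
  ],
  "claw": [-0.17, -0.17]
}}

```text
clock: 18.3
position: [0.5329, 0.3119, 0.1059]
ee_rot: [-0.001, -0.068, 0.998, -0.002]
contact_force: [1.3, -7.3, 5.3]
width: 0.05
gripper_force: 3.7
```

```bash
python3 -c "
from h import *
print(manip.get_state()['gripper_force'])
for c in('top','scene'): print(c);look(None,c)"
```

```text
3.673098385334015
top
scr 404 [-53.6  52.2] [-66.3 -55.5 -43.7] 0.69 0.1508
trig 17 [-14.   -3.3] [44.2 60.2 64.3] -22.67 0.1415
handle 6
jaw 44 [-11.8  12.7] [-89.6 -82.9 -76.2] -2.41 0.1072
scene
scr 386 [-50.1  59.3] [-70.6 -66.2 -48.8] 0.43 0.1501
trig 39 [-8.9 17.6] [42.  49.3 60.2] 20.43 0.1394
handle 65 [-9.2 18.6] [ 82.6  95.5 111.3] -21.31 0.1394
jaw 42 [-7.1 16.8] [-93.2 -88.7 -79.8] 0.48 0.1066
```

{"op": "carry_out", "data": {
  "delta_pos": [
    [0, 0, 0],
    [0, 0, 0]
  ],
  "turn": [
    [0, 0, 0],
    [0, 0, 0]
  ],
  "claw": [-0.11, -0.11]
}}

```text
clock: 18.6
position: [0.533, 0.3114, 0.106]
ee_rot: [-0.001, -0.068, 0.998, -0.002]
contact_force: [0.9, -8.1, 6.3]
width: 0.0477
gripper_force: 4.1
```

{"op": "carry_out", "data": {
  "delta_pos": [
    [0, 0, 0],
    [0, 0, 0]
  ],
  "turn": [
    [0, 0, 0],
    [0, 0, 0]
  ],
  "claw": [-0.06, -0.06]
}}

```text
clock: 18.8
position: [0.5331, 0.3111, 0.1062]
ee_rot: [-0.001, -0.068, 0.998, -0.002]
contact_force: [0.1, -8.3, 7.7]
width: 0.0454
gripper_force: 4.5
```

```bash
python3 -c "
from h import *
print(manip.get_state()['gripper_force'])
for c in('top','scene','top','scene'): print(c);look(None,c)"
```

```text
4.50395330786705
top
scr 404 [-53.3  51.8] [-66.2 -55.5 -43.8] 0.44 0.1509
trig 15 [-14.7  -2.2] [51.5 62.4 67.1] 24.6 0.1379
handle 5
jaw 40 [-12.9  12.9] [-88.4 -81.  -75.5] 2.93 0.1078
scene
scr 384 [-49.5  59. ] [-71. -66. -48.] 0.88 0.1502
trig 38 [-3.2 18.7] [42.1 49.7 62.9] 41.37 0.1405
handle 57 [-7.7 18.5] [ 83.8  95.  106.7] -20.17 0.1394
jaw 45 [-7.7 16.5] [-92.1 -87.6 -77.4] -0.47 0.1067
top
scr 402 [-53.7  52.1] [-66.1 -55.3 -43.9] 0.47 0.1512
trig 14 [-15.3  -3.2] [52.5 61.9 66.1] 20.58 0.1405
handle 5
jaw 39 [-11.   13.5] [-87.8 -82.  -75.3] 3.92 0.1076
scene
scr 385 [-48.   58.9] [-71.  -66.1 -48.7] 0.66 0.1502
trig 35 [-2.8 19.7] [41.1 51.6 67.4] 39.52 0.1394
handle 58 [-6.5 18.1] [ 84.  96. 108.] -14.49 0.1394
jaw 42 [-7.9 15.5] [-92.9 -87.6 -77.2] -1.95 0.1071
```

{"op": "carry_out", "data": {
  "delta_pos": [
    [0, 0.001, 0],
    [0, 0.002, 0],
    [0, 0.002, 0],
    [0, 0.002, 0]
  ],
  "turn": [
    [0, 0, 0],
    [0, 0, 0],
    [0, 0, 0],
    [0, 0, 0]
  ],
  "claw": [-0.03, -0.01, 0.01, 0.01]
}}

```text
clock: 19.4
position: [0.5331, 0.3112, 0.1064]
ee_rot: [-0.001, -0.068, 0.998, -0.003]
contact_force: [0.0, -11.1, 7.5]
width: 0.0424
gripper_force: 5.4
```

```bash
python3 -c "
from h import *
p=bw(0,.080);go((*p,.106),97.75)
print(manip.get_state()['gripper_force'])
for i in range(5):
  s=manip.get_state();print(s['contact_force'].round(2) if hasattr(s['contact_force'],'round') else s['contact_force'],s['gripper_force'])
  for c in('top','scene'):
    print(c);look('%s9.png'%c if i==0 else None,c)" | grep -v -e handle -e scr -e trig
python3 -c "
from h import *
a=cv2.imread('pics/scene9.png')[170:270,310:470];cv2.imwrite('pics/s9c.png',cv2.resize(a,(800,500),interpolation=cv2.INTER_CUBIC))"
```

```text
t 19.4 pos [0.5331 0.3112 0.1064] F [  0.  -11.1   7.5] w 0.0424
mm [-0.8  1.3  0.4] deg [-0.34 -0.12  0.02] -> shift [-0.002   0.0033  0.001 ] turn [-0.0113 -0.0042  0.0006] rows>= 0.03171231245345835 0.042062703987784104
5.385911464691162
[  0.05 -11.14   7.5 ] 5.385911464691162
top
jaw 43 [-11.9  12.6] [-87.6 -81.8 -75.5] 1.92 0.1072
scene
jaw 42 [-8.5 15.4] [-91.6 -86.  -75.9] -1.52 0.1065
[  0.48 -10.76   8.41] 5.372666716575623
top
jaw 42 [-10.6  13.8] [-87.9 -80.8 -75.4] 1.92 0.107
scene
jaw 41 [-9.  15.3] [-90.9 -86.7 -77.2] 0.75 0.107
[ 0.27 -9.62  7.61] 5.366026014089584
top
jaw 38 [-12.   13.5] [-87.  -81.4 -75.4] 3.88 0.1073
scene
jaw 44 [-8.2 16.9] [-92.9 -86.3 -78.1] -3.65 0.1067
[ -0.15 -10.93   8.25] 5.363706350326538
top
jaw 34 [-10.7  13.6] [-87.4 -83.2 -75.9] -3.68 0.1081
scene
jaw 42 [-7.5 15.7] [-91.5 -86.8 -77. ] -1.77 0.1069
[  0.68 -10.33   7.69] 5.389039367437363
top
jaw 43 [-11.5  11.8] [-88.  -81.6 -75.5] -2.62 0.1075
scene
jaw 41 [-8.4 16.3] [-90.6 -86.3 -76.9] -4.99 0.1068
```

View pics/s9c.png

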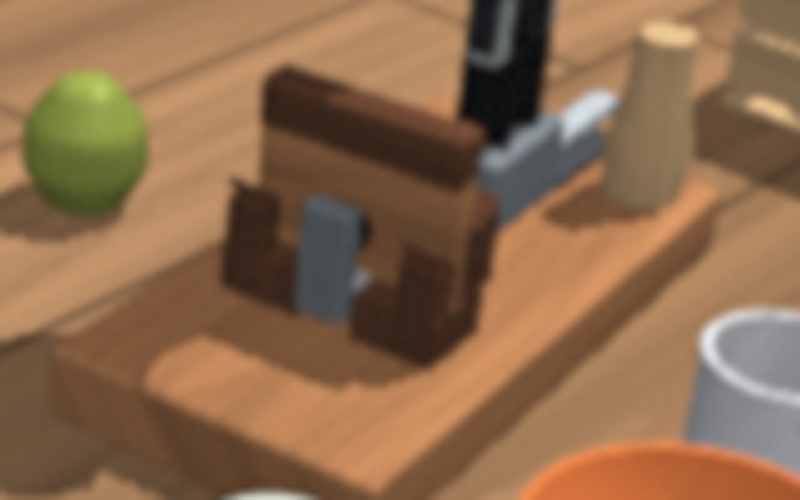

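The crop shows the jaw post (330,260) between the lugs with its pad on the upright scraper. The trigger load of about 10.7 N implies a press of about 4 mm, and the geometry suggests about 5 mm. One small nudge, then I hand in.

{"op": "carry_out", "data": {
  "delta_pos": [
    [0, 0, 0],
    [0, 0, 0],
    [0, 0, 0],
    [0, 0, 0],
    [0, 0, 0]
  ],
  "turn": [
    [0, 0, 0],
    [0, 0, 0],
    [0, 0, 0],
    [0, 0, 0],
    [0, 0, 0]
  ],
  "claw": [0.025, 0.035, 0.035, 0.035, 0.035]
}}

```text
clock: 20.4
position: [0.5331, 0.3111, 0.1065]
ee_rot: [-0.001, -0.068, 0.998, -0.003]
contact_force: [0.3, -9.9, 7.9]
width: 0.0413
gripper_force: 6.1
```

```bash
python3 -c "
from h import *
s=manip.get_state();print(s['contact_force'],s['gripper_force'],s['width'])
for i in range(3):look(None,'scene');look(None,'top')" | grep -v -e handle -e trig
```

```text
[ 0.31029071 -9.88596711  7.91397109] 6.141380136832595 0.041335090068967725
scr 386 [-49.5  58.8] [-71.  -65.9 -48.2] 0.7 0.1499
jaw 39 [-8.9 15.2] [-90.9 -86.1 -77.6] -2.81 0.1068
scr 401 [-53.7  52.6] [-66.1 -55.5 -44.3] 0.31 0.1508
jaw 37 [-11.6  12.6] [-87.4 -81.5 -75.4] 0.09 0.1078
scr 391 [-48.7  59.1] [-71.3 -66.1 -47.8] 0.91 0.15
jaw 45 [-8.1 16.2] [-91.4 -86.4 -77.6] -1.4 0.1065
scr 406 [-53.1  52.2] [-66.3 -55.3 -44. ] 0.68 0.1508
jaw 44 [-12.6  12.8] [-87.6 -81.3 -75.4] 0.82 0.1076
scr 382 [-49.2  58.9] [-71.1 -66.3 -48.1] 0.63 0.15
jaw 40 [-8.2 15.6] [-91.2 -85.3 -77.9] -3.72 0.1069
scr 398 [-53.9  52.2] [-66.2 -55.5 -43.8] 0.55 0.1507
jaw 37 [-12.9  13.5] [-87.2 -81.4 -75.1] -0.19 0.1082
```

```bash
python3 -c "
from rig import manip
print(manip.sign_off())"
```

```text
the job is handed in; nothing more can be done
None
```

The job is handed in, though `sign_off()` returned no verdict: the scraper stands let go on the slot floor against the back wall, and the trigger is held squeezed with the pad pressed in an estimated 4–5 mm.

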